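# Index the fixture to the next hole

### The job

Bring the printed fan wheel on the indexing fixture round from the home position to the next station: draw the spring index pin by its knob, swing the turntable anticlockwise (seen from above), and let the pin drop fully home in the next hole of the index ring. The ring has been re-clocked for this job, so find the hole by feel and do not force the pin sideways or down against the plate or the ring. Keep off the dial gauge and leave everything else on the bench where it is.

Things in the scene. Friction and masses are not known exactly. Their poses are not given: they have to be found in the camera images.
- fixture: indexing fixture bolted to the bench: round grey base 316 mm across, 40 mm high, and a flat turntable on it (196 mm across, top 73 mm above the bench) carrying a yellow printed fan wheel (132 mm across, up to 129 mm above the bench). The turntable turns about the vertical axis through this origin, at bench height. At yaw 0 the base's -x side looks to the robot and the dial gauge is on its +x side
- turntable (a joint): turntable angle, rad: 0 with the pin in the home hole, growing anticlockwise seen from above; no stops. Bearing drag 0.3 N m (2.4 N at the knob); stays where left. The knob's axis is 125 mm from the turning axis, at angle 150 deg + turntable in the fixture's frame (from +x towards +y): at home in front of the axis to the robot's left; anticlockwise it crosses the front to the robot's right
- index_pin (a joint): how far the spring index pin is drawn up, m: 0 fully home in a hole, 0.020 at its stop. A spring pushes it down with 9 N at 0, 0.35 N more per mm; no lock-out: it goes down when let go. It clears the home plate when drawn 15 mm or more; with its nose riding on the index ring's face between holes it reads 0.009 to 0.010
- knob (a point): centre of the black ribbed pull knob fixed on top of the index pin: 28 mm diameter, 30 mm high, vertical, its centre 112 mm above the bench with the pin home, rising with the pin. Below it a steel sleeve, 23 mm diameter, up to 94 mm above the bench, on a lug of the turntable (lug 40 mm wide, top 75 mm above the bench). Nothing else within 55 mm of its axis at knob height
- pin_nose: the steel pin below the knob, 10 mm diameter, with a flat nose, its edge just broken; it slides vertically in the sleeve and turns with the turntable; origin at the nose's lowest point, 43 mm above the bench with the pin home. More than about 30 N on the nose, sideways or down, is forcing it
- ring_face (a point): point on the turning axis level with the top face (53 mm above the bench) of the index ring: flat steel ring clamped on the base under the lug, 212 to 296 mm diameter. 12 mm holes, 12.5 mm deep, on a 125 mm radius. The ring is re-clocked for each job: its first hole lies 48 to 72 deg anticlockwise of the home hole, exactly where is not measured; after it come more holes every 60 deg. Plain face between
- home_plate: dark steel bridge plate bolted to the base over the index ring, spanning 27 deg to each side of the home hole, top face 58 mm above the bench (5 mm above the ring); its 12 mm home hole, at 150 deg on the 125 mm radius, holds the pin at the start. Origin on the turning axis at bench height, axes as the fixture's
- dial_gauge: dial gauge (58 mm across, its centre 196 mm above the bench and 54 mm from the turning axis) hanging over the far (+x) side of the fan wheel from a 16 mm column, 186 mm from the axis and 248 mm high; fixed to the base, delicate, to be kept clear of. Origin on the turning axis at bench height, axes as the fixture's
- calipers: bystander: digital calipers, 235 x 75 x 15 mm, lying flat beside the fixture; origin under the middle of the beam
- hex_key: bystander: L-shaped hex key, 103 x 36 x 6 mm, lying flat beside the fixture; origin under the middle of its long leg
- fan_wheel: bystander: white printed fan wheel, 132 mm across, 38 mm high, lying on the bench; origin under its centre
- flanged_bush: bystander: blue printed bush with two flanges, 60 mm across, 34 mm high; origin under its centre
- spool: bystander: filament spool lying flat, 200 mm across, 58 mm high; origin under its centre
- scraper: bystander: bed scraper with wooden handle, 240 x 65 x 20 mm; origin under its middle
- screwdriver: bystander: screwdriver with grey handle, 180 x 26 x 26 mm; origin under its middle
- parts_box: bystander: open two-compartment box of printed gears, 130 x 100 x 45 mm; origin under its centre

How it is judged:
On the way, in this order (a step that is already met when the one before it is completed fails the run):
1. the index pin is drawn clear of the home hole with the turntable still at home (value of joint index_pin above 0.015 m and value of joint turntable between -0.1 and 0.1 rad), for 0.05 s.
2. the turntable has been swung anticlockwise off the home plate, the pin out of any hole (value of joint turntable between 0.56 and 1.31 rad and value of joint index_pin above 0.007 m), for 0.1 s.
At the end, for the whole second after the job is handed in: The index pin stands fully home (drawn less than 2 mm) in the next hole of the ring anticlockwise from home (turntable between 0.79 and 1.31 rad, where that is the only hole), the turntable at rest (value of joint index_pin below 0.002 m and value of joint turntable between 0.79 and 1.31 rad and velocity of joint turntable between -0.02 and 0.02 rad/s); the robot touches nothing.
It fails at once if the index pin bears on the home plate or the index ring, sideways or down, with more than 30 N (contact force between pin_nose and anything else above 30 N).
It fails at once if the dial gauge or its column is touched with more than 3 N (contact force between dial_gauge and anything else above 3 N).
It fails at once if a bystander on the bench is moved by more than 15 mm (distance of any of calipers, hex_key, fan_wheel, flanged_bush, spool, scraper, screwdriver, parts_box from where it was at the start of the episode above 0.015 m).
It also fails if it takes over 51 s, if anything falls off the work surface, if the arm or the gripper's body presses on something with over 40 N, if the wrist force passes 120 N, or if a joint passes its speed limit or range.

### The arm

A 6-joint arm with a two-finger parallel gripper is mounted at the origin on the work surface. World frame = base frame: x ahead of the robot, y to its left, z up, the work surface at z = 0. Lengths are in m, angles in rad, forces in N, time in s.
With the tool pointing down it reaches from about 0.425 to 0.95 m from the base axis. Payload 14.7 kg.
Tool frame: the origin (TCP) lies midway between the tips of the shut fingers; the grasp point (between the pads) lies 19 mm behind it; z points along the fingers, x is the direction in which the jaws open and shut, and the axes are right-handed (so a half turn about z gives the same grasp; the last joint's range is limited). The gripper opens to 85 mm and grips with 20 to 120 N. Pads are 22 mm wide; open, the fingers measure 114 mm over their backs; the gripper's body (76 mm by 85 mm) begins 54 mm behind the grasp point. The pads swing forward as they close: fully open they stand 13 mm farther back than shut.
Start: joints at [-1.389, 0.48, 1.596, -0, 1.065, -0.047], TCP at [0.147, -0.633, 0.231] pointing down, gripper open.
Joint ranges: [-2.75, 2.75], [-0.82, 2.05], [0.23, 2.67], [-1.56, 4.7], [0.09, 2.69], [-2.92, 2.92]. Speed limits (rad/s): [1.89, 1.89, 2.39, 3.01, 3.01, 3.01].

### API

Orientations are given as a unit quaternion [x, y, z, w].
In Python, from plant import arm, read_camera, get_calibration gives the robot as it stands.
- The arm moves only by the shell command python3 -m inch 'ROWS' [FORCE]. ROWS is JSON, one flat list of numbers, 7 for each row, row after row: the shift along the tool's x, y, z in m, then the turn, a rotation vector about the tool's x, y, z in rad, then the closure, from 0 (fully open) to 1 (shut). A call has 1 to 5 rows; each row is the pose to reach, as a shift and turn from the pose measured when the call began, along the tool's axes at that moment; what a row does not reach only later rows make up. A row lasts 1/8 s, in which the tool goes at most 62.5 mm and 10.7 degrees, less where a joint would pass 70% of its speed; a pose out of reach is approached as far as the arm can. A call with a gripper value outside its range is refused whole. The fingers move at their own pace and stop on an object; FORCE is the grip in N (left out, the last holds). Time passes only in rows, so rows that repeat a pose let the fingers close. It gives the time, the measured TCP pose, the force and the opening at its end, in the units of the state.
- arm.sense(): the state, without advancing time (a new reading comes with each control period).
- read_camera(name): name is "scene" or "top"; returns the picture (420x560x3 uint8, blue, green, red); there is no depth.
- get_calibration(name): a dict with "fov_y" (degrees; the focal length in pixels is half the picture's height over the tangent of half this angle, whatever the lens; pixels are square), "cx", "cy" (the principal point, pixels), "extrinsics" (4x4, takes a point from camera to world coordinates). Camera axes: x right, y up, looking along -z (the intrinsics and any distortion apply to the point x, -y, -z); pixel columns grow to the right and rows downward; lengths in m; the calibration is good to about 2 mm. A picture is of the moment at which its call begins. get_calibration takes no time and is no camera call.
- arm.finish_job(): hands the job in, once; it reports no verdict.
The state is a dict: "clock": time; "q": joint angles; "joint_vel": joint speeds; "joint_efforts": joint torques, N m; "tool_pos": TCP position; "eef_rot": TCP orientation; "ft_force": force on the tool from outside, world axes, zero at the start; "ft_torque": the same for the moment, N m; "gripper_width": opening from 0.0 (shut) to 1.0 (fully open).
Only numpy, scipy, OpenCV 4.12 (cv2) and the standard library are available. Lean on these libraries where they do the work, as an engineer would, in place of code of your own. Each camera call takes 0.05 s, during which the arm holds its last target.

## Working session

There is one attempt and no reset: what is moved stays moved. The work goes in short steps, Python scripts to look and compute and a shell command to move; the robot and the scene stay as the last step left them, time stands still between calls to the robot, and variables do not carry over. Pictures are saved under pics/ and viewed, and the job is handed in when it is done.

```bash
ls; mkdir -p pics; python3 - <<'E'
from plant import arm, read_camera, get_calibration
import cv2
for n in ("scene","top"):
    cv2.imwrite(f"pics/{n}0.png",read_camera(n)); print(n,get_calibration(n))
print(arm.sense())
E
```

```text
pics
scene {'fov_y': 48.201121169670984, 'cx': 279.71207144203487, 'cy': 199.99744505910422, 'extrinsics': array([[ 0.87238529, -0.4034265 ,  0.27602709,  0.92188487],
       [ 0.48874966,  0.72938814, -0.47866138, -0.65211779],
       [-0.0082262 ,  0.5524853 ,  0.83348205,  1.20798445],
       [ 0.        ,  0.        ,  0.        ,  1.        ]])}
top {'fov_y': 49.41546120621023, 'cx': 277.5066815324528, 'cy': 208.81489819831847, 'extrinsics': array([[ 0.00919368,  0.98472307, -0.17388489,  0.37494302],
       [-0.9999465 ,  0.00987793,  0.00307006, -0.0047203 ],
       [ 0.00474078,  0.17384736,  0.9847612 ,  1.19226368],
       [ 0.        ,  0.        ,  0.        ,  1.        ]])}
{'clock': 0.1, 'q': array([-1.38862768e+00,  4.80773490e-01,  1.59679977e+00, -8.92028806e-06,
        1.06509297e+00, -4.65704354e-02]), 'joint_vel': array([-0.00109082, -0.00068436, -0.00105937, -0.00039269,  0.00168131,
       -0.0002057 ]), 'joint_efforts': array([ 2.07920944e-03, -9.52257657e+01, -4.31044936e+01,  3.07462471e-06,
        5.29204641e-03, -8.42658295e-06]), 'tool_pos': array([ 0.14735817, -0.63270592,  0.23073787]), 'eef_rot': array([ 7.83183724e-01, -6.21790131e-01, -4.06970984e-04, -3.50038471e-04]), 'ft_force': array([ 0.21574811, -0.4634785 ,  0.01457753]), 'ft_torque': array([0.00055092, 0.06766992, 0.00797413]), 'gripper_width': 0.9964113934796747}
```

View pics/scene0.png

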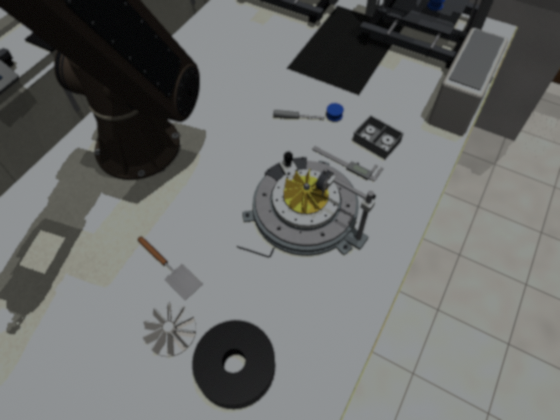

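View pics/top0.png

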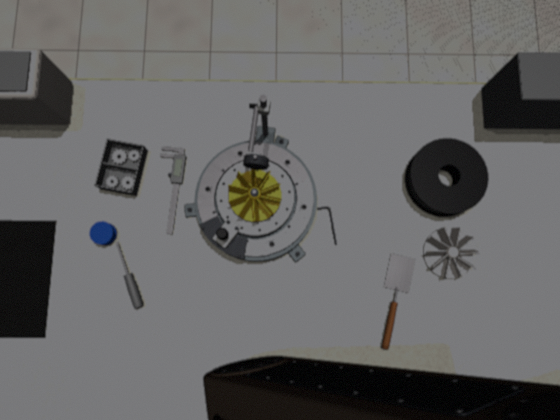

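The scene view shows the knob at about (288,158). In the top view the knob is at about (222,234) and the wheel hub at (255,193). Next I measure these precisely.

```bash
cat > h.py <<'E'
import numpy as np, cv2
from plant import arm, read_camera, get_calibration
def ray(n,u,v):
    c=get_calibration(n); f=210/np.tan(np.radians(c['fov_y']/2)); E=c['extrinsics']
    d=E[:3,:3]@np.array([(u-c['cx'])/f,-(v-c['cy'])/f,-1.]); return E[:3,3],d
def onz(n,u,v,z):
    o,d=ray(n,u,v); return o+d*(z-o[2])/d[2]
def proj(n,p):
    c=get_calibration(n); f=210/np.tan(np.radians(c['fov_y']/2)); E=c['extrinsics']
    q=E[:3,:3].T@(np.array(p)-E[:3,3]); return c['cx']+f*q[0]/-q[2], c['cy']-f*q[1]/-q[2]
def two(a,b):
    (o1,d1),(o2,d2)=ray('top',*a),ray('scene',*b)
    t=np.linalg.lstsq(np.c_[d1,-d2],o2-o1,rcond=None)[0]; p,q=o1+t[0]*d1,o2+t[1]*d2
    return (p+q)/2,np.linalg.norm(p-q)
E
python3 - <<'E'
from h import *
t=cv2.imread('pics/top0.png'); s=cv2.imread('pics/scene0.png')
a=cv2.resize(t[150:275,180:330],None,fx=5,fy=5,interpolation=cv2.INTER_CUBIC)
b=cv2.resize(s[135:260,235:385],None,fx=5,fy=5,interpolation=cv2.INTER_CUBIC)
a=cv2.convertScaleAbs(a,alpha=1.8); b=cv2.convertScaleAbs(b,alpha=1.5)
cv2.imwrite('pics/ta.png',a);cv2.imwrite('pics/sa.png',b)
E
```

```text
(no output)
```

View pics/ta.png

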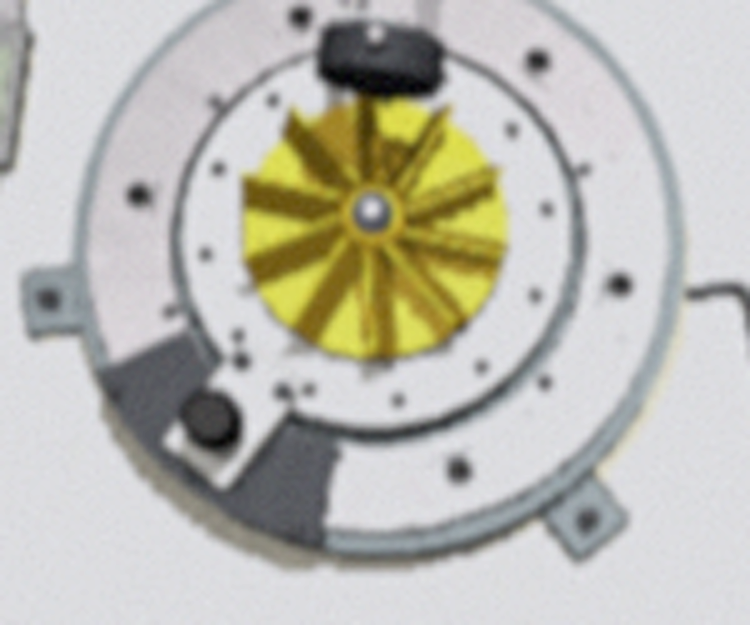

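View pics/sa.png

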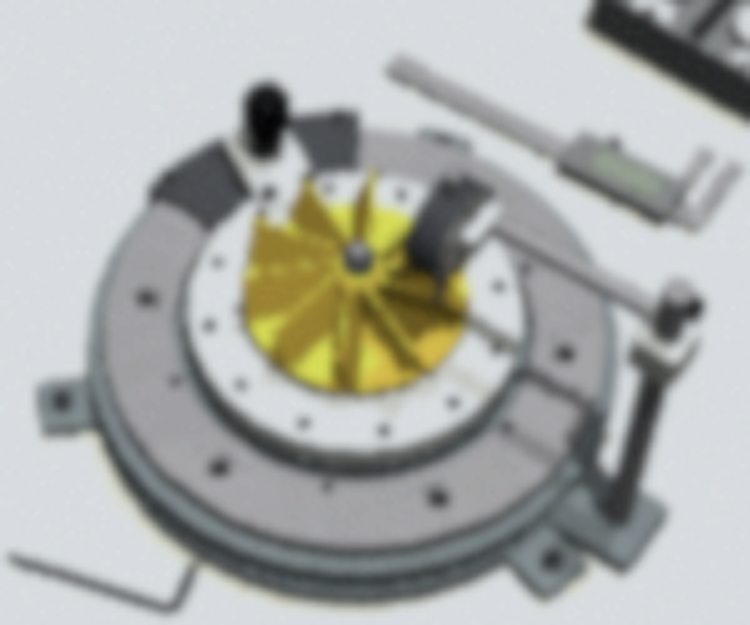

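Top crop: knob at (212,415), hub at (371,210), and dark spots on the ring, which are either holes or screws. I'll turn all of these into coordinates.

```bash
python3 - <<'E'
from h import *
T=lambda x,y:((x+.5)/5-.5+180,(y+.5)/5-.5+150)
S=lambda x,y:((x+.5)/5-.5+235,(y+.5)/5-.5+135)
# hub two views
print('hub',two(T(371,210),S(358,255)))
print('knob top face (two)',two(T(210,415),S(267,98)))
# knob axis: knob centroid
k=onz('top',*T(213,417),.122); print('knob', k)
# turntable disc outline by yellow-wheel & ring spots
sp=[(300,15),(537,60),(620,283),(458,468),(138,195)]
P=np.array([onz('top',*T(*p),.053)[:2] for p in sp])
A=np.c_[2*P,np.ones(5)]; s=np.linalg.lstsq(A,(P**2).sum(1),rcond=None)[0]
c=s[:2]; print('centre',c,'r',np.sqrt(s[2]+c@c), np.linalg.norm(P-c,axis=1))
print('spot ang',np.degrees(np.arctan2(*(P-c).T[::-1])))
sp=[(562,352),(437,497),(220,467),(147,297)]
P2=np.array([onz('scene',*S(*p),.053)[:2] for p in sp]); d=P2-c
print('scene spots r',np.linalg.norm(d,axis=1),np.degrees(np.arctan2(*d.T[::-1])))
d=k[:2]-c; print('knob ang',np.degrees(np.arctan2(d[1],d[0])),np.linalg.norm(d))
E
```

```text
hub (array([0.60469807, 0.04899402, 0.12441248]), np.float64(8.105863478083268e-05))
knob top face (two) (array([0.50534712, 0.12293782, 0.12562226]), np.float64(0.000363653078011983))
knob [0.50471424 0.12180851 0.122     ]
centre [0.6056001  0.04878865] r 0.12463271178809457 [0.12481802 0.12413685 0.12518573 0.12432503 0.12469518]
spot ang [  19.89481718  -40.38752743 -100.16233179 -160.21196812   80.2533537 ]
scene spots r [0.12230899 0.1235718  0.12439019 0.12476268] [  20.28092155  -40.44511669 -100.35123321 -160.54079292]
knob ang 144.10347623095836 0.12453856925982754
```

The dark spots lie on a 125 mm radius about 60° apart, so they are the ring holes. The next hole is about 56° on from the knob. The knob is at about (0.505, 0.122) and the axis at about (0.605, 0.049). Next comes the approach with the jaws tangential (tool x yaw about -126°).

```bash
cat >> h.py <<'E'
from scipy.spatial.transform import Rotation as Ro
def st():
    s=arm.sense(); R=Ro.from_quat(s['eef_rot']).as_matrix()
    yaw=np.degrees(np.arctan2(R[1,0],R[0,0]))
    print('t',round(s['clock'],2),'p',s['tool_pos'].round(4),'yaw',yaw.round(2),'F',s['ft_force'].round(2),'tq',s['ft_torque'].round(2),'w',round(s['gripper_width']*85,1),'q',s['q'].round(2))
    return s,R
def to(p,yaw):
    s,R=st(); d=R.T@(np.array(p)-s['tool_pos'])
    c,sn=np.cos(np.radians(yaw)),np.sin(np.radians(yaw))
    T=np.array([[c,sn,0],[sn,-c,0],[0,0,-1]])
    print('shift',d.round(4),'rot',Ro.from_matrix(R.T@T).as_rotvec().round(4))
E
python3 -c "
from h import *
to([.43,-.33,.231],-77)"
python3 -m inch '[-0.06,-0.05,0,0,0,0,0, -0.11,-0.09,0,0,0,0,0, -0.15,-0.14,0,0,0,0,0, -0.19,-0.19,0,0,0,0,0, -0.21,-0.25,0,0,0,0,0]'
python3 -c "
from h import *
to([.48,-.15,.231],-100);to([.505,.122,.2],-126)"
```

```text
t 0.1 p [ 0.1474 -0.6327  0.2307] yaw -76.89 F [ 0.22 -0.46  0.01] tq [0.   0.07 0.01] w 84.7 q [-1.39  0.48  1.6  -0.    1.07 -0.05]
shift [-0.2307 -0.3439 -0.    ] rot [-0.      0.0011  0.0019]
clock: 0.72
tool_pos: [0.3276, -0.3812, 0.231]
eef_rot: [0.783, -0.622, -0.001, -0.0]
ft_force: [1.1, -1.0, -0.1]
gripper_width: 1.0
t 0.72 p [ 0.3276 -0.3812  0.231 ] yaw -76.93 F [ 1.09 -1.03 -0.09] tq [-0.06 -0.03  0.01] w 85.0 q [-0.92  0.28  1.93  0.    0.94  0.42]
shift [-0.1908 -0.2007  0.0003] rot [0.0005 0.0014 0.4026]
t 0.72 p [ 0.3276 -0.3812  0.231 ] yaw -76.93 F [ 1.09 -1.03 -0.09] tq [-0.06 -0.03  0.01] w 85.0 q [-0.92  0.28  1.93  0.    0.94  0.42]
shift [-0.45   -0.2866  0.0316] rot [8.000e-04 1.300e-03 8.564e-01]
```

```bash
python3 -m inch '[-0.04,-0.045,0,0,0,0.1,0, -0.08,-0.09,0,0,0,0.22,0, -0.12,-0.13,0,0,0,0.34,0, -0.16,-0.17,0,0,0,0.42,0, -0.2,-0.2,0,0,0,0.42,0]'
python3 -c "
from h import *
to([.505,.122,.2],-126)"
```

```text
clock: 1.35
tool_pos: [0.4781, -0.1393, 0.2312]
eef_rot: [-0.636, 0.772, 0.001, 0.0]
ft_force: [0.2, -1.4, -0.1]
gripper_width: 1.001
t 1.35 p [ 0.4781 -0.1393  0.2312] yaw -101.05 F [ 0.16 -1.43 -0.1 ] tq [-0.02 -0.02  0.02] w 85.1 q [-0.35  0.27  1.94  0.    0.94  1.42]
shift [-0.2616  0.0237  0.0315] rot [0.0009 0.0012 0.4354]
```

```bash
python3 -m inch '[-0.06,0.005,0,0,0,0.12,0.3, -0.12,0.01,0,0,0,0.25,0.4, -0.18,0.016,0.01,0,0,0.37,0.4, -0.235,0.021,0.02,0,0,0.435,0.4, -0.262,0.024,0.031,0,0,0.435,0.4]'
python3 -m inch '[0,0,0,0,0,0,0.4, 0,0,0,0,0,0,0.4]'
python3 - <<'E'
from h import *
to([.505,.122,.096],-126)
t=read_camera('top'); s=read_camera('scene')
a=cv2.resize(t[150:275,180:330],None,fx=5,fy=5,interpolation=cv2.INTER_CUBIC)
b=cv2.resize(s[100:225,235:385],None,fx=5,fy=5,interpolation=cv2.INTER_CUBIC)
cv2.imwrite('pics/tb.png',cv2.convertScaleAbs(a,alpha=1.8));cv2.imwrite('pics/sb.png',cv2.convertScaleAbs(b,alpha=1.5))
E
```

```text
clock: 1.98
tool_pos: [0.5047, 0.1251, 0.2001]
eef_rot: [-0.455, 0.891, 0.001, 0.0]
ft_force: [0.6, -1.0, 0.7]
gripper_width: 0.603
clock: 2.22
tool_pos: [0.5045, 0.1248, 0.2001]
eef_rot: [-0.455, 0.891, 0.001, -0.0]
ft_force: [0.7, -0.3, -0.3]
gripper_width: 0.598
t 2.23 p [0.5045 0.1248 0.2001] yaw -125.89 F [ 0.72 -0.27 -0.29] tq [-0.04 -0.04  0.06] w 50.9 q [0.18 0.34 1.93 0.   0.88 2.38]
shift [ 0.002  -0.0022  0.1041] rot [0.0014 0.0007 0.002 ]
```

View pics/sb.png

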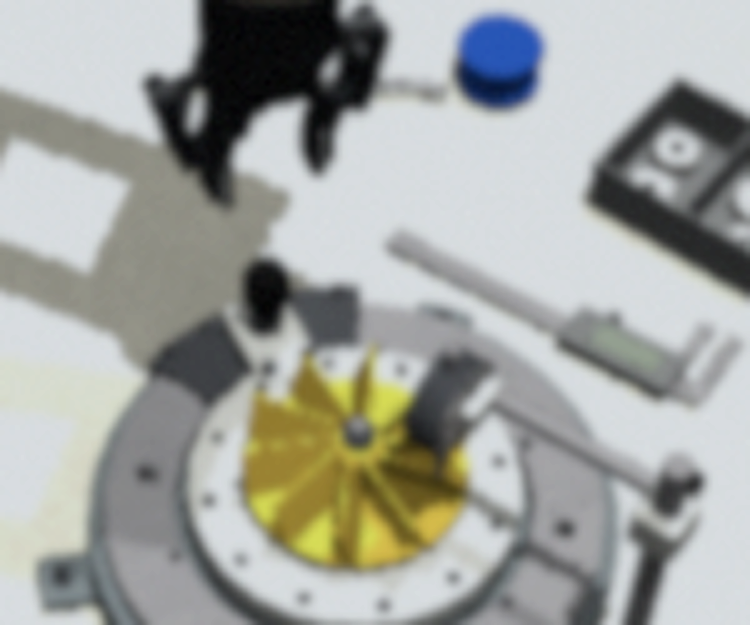

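View pics/tb.png

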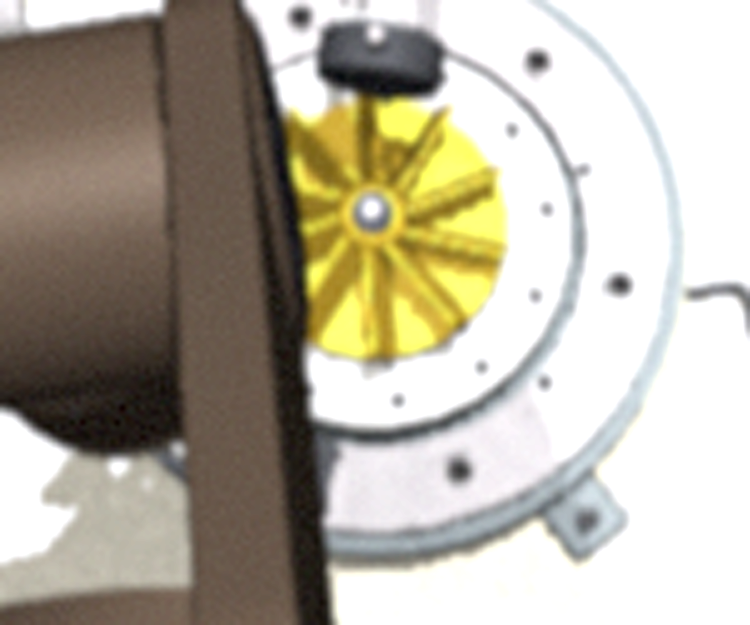

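The scene view shows the fingers straddling the knob axis at crop (220,195) and (320,165), with the knob below at (265,290). Descending.

```bash
python3 -m inch '[0.002,-0.002,0.03,0,0,0,0.4, 0.002,-0.002,0.06,0,0,0,0.4, 0.002,-0.002,0.085,0,0,0,0.4, 0.002,-0.002,0.105,0,0,0,0.4, 0.002,-0.002,0.108,0,0,0,0.4]'
python3 -m inch '[0,0,0,0,0,0,0.5, 0,0,0,0,0,0,0.55, 0,0,0,0,0,0,0.58]' 20
python3 - <<'E'
from h import *
to([.505,.122,.092],-126)
s=read_camera('scene')
b=cv2.resize(s[115:205,240:340],None,fx=7,fy=6,interpolation=cv2.INTER_CUBIC)
cv2.imwrite('pics/sc.png',cv2.convertScaleAbs(b,alpha=2.5))
E
```

```text
clock: 2.95
tool_pos: [0.5047, 0.1206, 0.0917]
eef_rot: [-0.454, 0.891, 0.001, -0.0]
ft_force: [0.8, -0.0, -0.2]
gripper_width: 0.601
clock: 3.32
tool_pos: [0.5051, 0.1206, 0.0924]
eef_rot: [-0.454, 0.891, 0.001, 0.0]
ft_force: [-0.7, -0.1, 0.1]
gripper_width: 0.425
t 3.33 p [0.5051 0.1206 0.0924] yaw -126.05 F [-0.72 -0.05  0.15] tq [-0.03  0.03 -0.03] w 36.1 q [0.17 0.49 2.02 0.   0.63 2.37]
shift [-0.0011  0.0009  0.0004] rot [ 0.0013  0.0008 -0.0008]
```

View pics/sc.png

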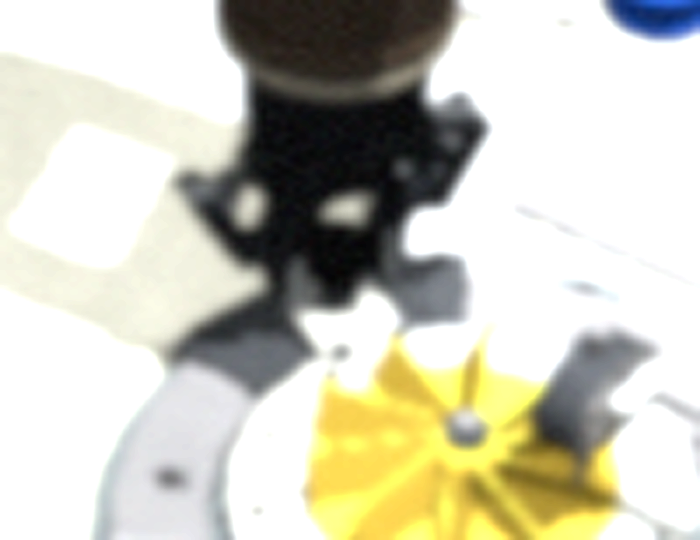

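The knob sits between the fingers at crop (340,270), with no contact force yet. I'll close in small steps at 20 N.

```bash
for c in 1; do python3 -m inch '[0,0,0,0,0,0,0.61, 0,0,0,0,0,0,0.62]' 20; python3 -m inch '[0,0,0,0,0,0,0.635, 0,0,0,0,0,0,0.635]'; python3 -m inch '[0,0,0,0,0,0,0.65, 0,0,0,0,0,0,0.65]'; done;python3 -c "
from h import *
st()"
```

```text
clock: 3.62
tool_pos: [0.5053, 0.1208, 0.0925]
eef_rot: [-0.454, 0.891, 0.001, 0.0]
ft_force: [0.5, 1.1, 1.6]
gripper_width: 0.38
clock: 3.88
tool_pos: [0.5054, 0.1209, 0.0926]
eef_rot: [-0.454, 0.891, 0.001, 0.0]
ft_force: [0.5, 1.9, 1.1]
gripper_width: 0.364
clock: 4.12
tool_pos: [0.5055, 0.1209, 0.0926]
eef_rot: [-0.454, 0.891, 0.001, 0.0]
ft_force: [0.4, 1.5, 1.2]
gripper_width: 0.355
t 4.12 p [0.5055 0.1209 0.0926] yaw -126.03 F [0.35 1.49 1.19] tq [ 0.38 -0.15  0.02] w 30.2 q [0.18 0.49 2.02 0.   0.63 2.37]
```

```bash
python3 -m inch '[0,0,0,0,0,0,0.66, 0,0,0,0,0,0,0.67]' 20; python3 -m inch '[0,0,0,0,0,0,0.68, 0,0,0,0,0,0,0.7,0,0,0,0,0,0,0.72]';python3 -c "
from h import *
st()"
```

```text
clock: 4.38
tool_pos: [0.5058, 0.1212, 0.0927]
eef_rot: [-0.454, 0.891, 0.001, 0.001]
ft_force: [1.5, 6.7, 1.9]
gripper_width: 0.333
clock: 4.75
tool_pos: [0.5059, 0.1214, 0.0928]
eef_rot: [-0.454, 0.891, 0.001, 0.001]
ft_force: [0.8, 6.3, 2.8]
gripper_width: 0.321
t 4.75 p [0.5059 0.1214 0.0928] yaw -126.05 F [0.82 6.26 2.85] tq [ 0.88 -0.09  0.04] w 27.3 q [0.18 0.49 2.02 0.   0.63 2.37]
```

```bash
python3 -m inch '[-0.001,0.0005,0,0,0,0,0.8, -0.001,0.0005,0,0,0,0,0.9]' 25; python3 -c "
from h import *
st()"; python3 -m inch '[0,0,0,0,0,0,0.9,0,0,0,0,0,0,1,0,0,0,0,0,0,1]' 60;python3 -c "
from h import *
st()"
```

```text
clock: 5.0
tool_pos: [0.5062, 0.1222, 0.0928]
eef_rot: [-0.454, 0.891, 0.001, 0.001]
ft_force: [2.1, -3.7, 2.1]
gripper_width: 0.319
t 5.0 p [0.5062 0.1222 0.0928] yaw -126.04 F [ 2.11 -3.73  2.1 ] tq [-0.67 -0.27 -0.04] w 27.1 q [0.18 0.49 2.02 0.   0.63 2.37]
clock: 5.38
tool_pos: [0.5063, 0.1221, 0.0929]
eef_rot: [-0.454, 0.891, 0.001, 0.001]
ft_force: [0.5, -0.4, 5.2]
gripper_width: 0.314
t 5.38 p [0.5063 0.1221 0.0929] yaw -126.05 F [ 0.48 -0.36  5.24] tq [-0.12 -0.06 -0.14] w 26.7 q [0.18 0.49 2.02 0.   0.63 2.38]
```

Gripped, with lateral force near zero. Now drawing the pin.

```bash
python3 -m inch '[0,0,-0.004,0,0,0,1,0,0,-0.008,0,0,0,1,0,0,-0.012,0,0,0,1,0,0,-0.015,0,0,0,1,0,0,-0.0175,0,0,0,1]' 80;python3 -c "
from h import *
st()"; python3 -m inch '[0,0,-0.0005,0,0,0,1,0,0,-0.0005,0,0,0,1]';python3 -c "
from h import *
st()"
```

```text
clock: 6.0
tool_pos: [0.506, 0.1219, 0.1104]
eef_rot: [-0.454, 0.891, 0.001, 0.001]
ft_force: [4.2, -2.4, -16.4]
gripper_width: 0.307
t 6.0 p [0.506  0.1219 0.1104] yaw -126.05 F [  4.16  -2.42 -16.42] tq [-0.43 -0.68 -0.07] w 26.1 q [0.18 0.47 2.01 0.   0.67 2.38]
clock: 6.25
tool_pos: [0.506, 0.1219, 0.111]
eef_rot: [-0.454, 0.891, 0.001, 0.001]
ft_force: [4.3, -0.8, -15.6]
gripper_width: 0.304
t 6.25 p [0.506  0.1219 0.111 ] yaw -126.05 F [  4.28  -0.83 -15.62] tq [-0.32 -0.79 -0.06] w 25.8 q [0.18 0.47 2.   0.   0.67 2.38]
```

Fz is −15.6 N, which matches the spring at about 18 mm drawn, so the grip isn't slipping. Working out the arc rows next.

```bash
cat >> h.py <<'E'
AX=np.array([.6067,.0479])
def arc(degs,r=.125):
    s,R=st(); d=s['tool_pos'][:2]-AX; a=np.arctan2(d[1],d[0]); print('ang',np.degrees(a),'r',np.linalg.norm(d))
    for g in degs:
        b=a+np.radians(g); p=AX+r*np.array([np.cos(b),np.sin(b)])
        w=np.r_[p-s['tool_pos'][:2],0]
        print(g,(R.T@w)[:2].round(4),'rz',-np.radians(g).round(3))
E
python3 -c "
from h import *
arc([3,8,13,19,25])"
```

```text
t 6.25 p [0.506  0.1219 0.111 ] yaw -126.05 F [  4.28  -0.83 -15.62] tq [-0.32 -0.79 -0.06] w 25.8 q [0.18 0.47 2.   0.   0.67 2.38]
ang 143.68505200755854 r 0.12498651450271468
3 [ 0.0065 -0.0001] rz -0.052
8 [ 0.0174 -0.0011] rz -0.14
13 [ 0.0281 -0.0031] rz -0.227
19 [ 0.0407 -0.0066] rz -0.332
25 [ 0.0529 -0.0115] rz -0.436
```

```bash
python3 -m inch '[0.0065,0,0,0,0,-0.052,1,0.0175,-0.001,0,0,0,-0.14,1,0.028,-0.003,0,0,0,-0.227,1,0.0405,-0.0065,0,0,0,-0.332,1,0.053,-0.0115,0,0,0,-0.436,1]';python3 -c "
from h import *
arc([4,8,12,16,20])"
```

```text
clock: 6.88
tool_pos: [0.4843, 0.0723, 0.1109]
eef_rot: [-0.637, 0.771, 0.0, 0.001]
ft_force: [6.6, 2.3, -17.8]
gripper_width: 0.309
t 6.88 p [0.4843 0.0723 0.1109] yaw -100.87 F [  6.65   2.3  -17.8 ] tq [ 0.38 -1.12  0.13] w 26.3 q [0.08 0.43 2.07 0.   0.63 1.84]
ang 168.72640999464872 r 0.12480562646414185
4 [ 0.0087 -0.    ] rz -0.07
8 [ 0.0174 -0.0009] rz -0.14
12 [ 0.026  -0.0024] rz -0.209
16 [ 0.0345 -0.0044] rz -0.279
20 [ 0.0428 -0.007 ] rz -0.349
```

```bash
python3 -m inch '[0.0085,0,0,0,0,-0.07,1,0.0175,-0.001,0,0,0,-0.14,1,0.026,-0.0025,0,0,0,-0.209,1,0.0345,-0.0045,0,0,0,-0.279,1,0.043,-0.007,0,0,0,-0.349,1]';python3 -c "
from h import *
arc([2,4,5,6])
for n in ('top','scene'): cv2.imwrite('pics/%sd.png'%n,cv2.convertScaleAbs(cv2.resize(read_camera(n)[120:260,180:370],None,fx=4,fy=4,interpolation=2),alpha=1.8))"
```

```text
clock: 7.5
tool_pos: [0.4836, 0.029, 0.111]
eef_rot: [0.762, -0.648, 0.0, -0.002]
ft_force: [7.9, 5.7, -16.5]
gripper_width: 0.303
t 7.5 p [0.4836 0.029  0.111 ] yaw -80.74 F [  7.87   5.66 -16.55] tq [ 0.91 -1.13  0.18] w 25.8 q [-0.    0.43  2.09  0.    0.63  1.4 ]
ang -171.25368164046287 r 0.12451346614348831
2 [0.0044 0.0004] rz -0.035
4 [0.0087 0.0003] rz -0.07
5 [0.0109 0.0001] rz -0.087
6 [ 0.0131 -0.0001] rz -0.105
```

View pics/scened.png

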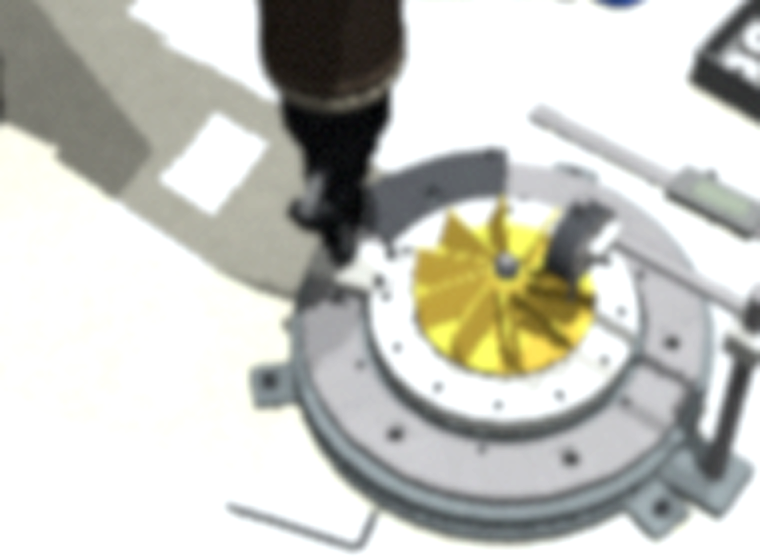

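View pics/topd.png

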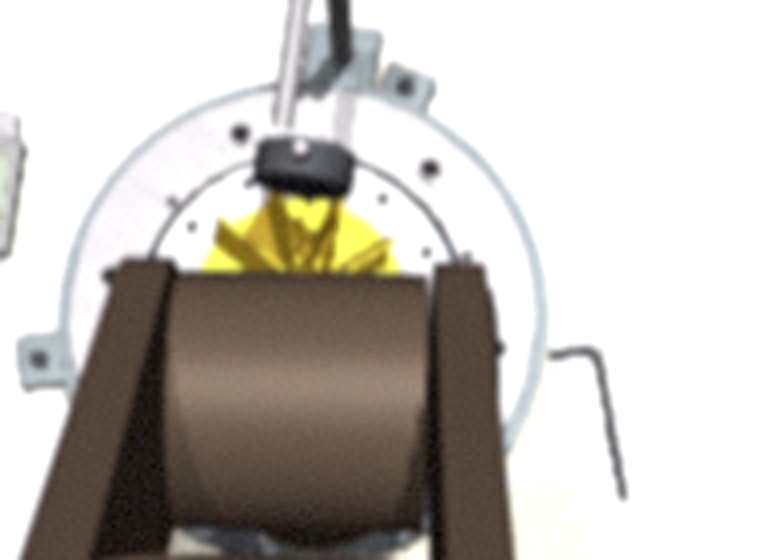

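The scene view shows the knob still held, with the plate cleared. The empty home hole is now visible at crop (432,190) and the lug end is at (350,275). I'll check the angle between the holes.

```bash
python3 - <<'E'
from h import *
S=lambda x,y:((x+.5)/4-.5+180,(y+.5)/4-.5+120)
for nm,p,z in (('home',(432,190),.058),('h2',(395,433),.053),('h3',(570,457),.053),('h4',(671,342),.053),('lugspot',(335,293),.053)):
    P=onz('scene',*S(*p),z)[:2]; 
    for c in (AX,np.array([.6056,.0488])):
        d=P-c; print(nm,P.round(4),np.degrees(np.arctan2(d[1],d[0])).round(2),np.linalg.norm(d).round(4))
print([proj('scene',np.r_[AX+.125*np.array([np.cos(a),np.sin(a)]),.053]) for a in np.radians([-160.3])])
E
```

```text
home [0.503  0.1261] 142.97 0.1299
home [0.503  0.1261] 143.0 0.1285
h2 [ 0.5825 -0.0735] -101.28 0.1238
h2 [ 0.5825 -0.0735] -100.7 0.1245
h3 [ 0.6998 -0.0308] -40.23 0.1219
h3 [ 0.6998 -0.0308] -40.22 0.1233
h4 [0.7215 0.0913] 20.72 0.1227
h4 [0.7215 0.0913] 20.15 0.1234
lugspot [0.4843 0.0098] -162.72 0.1282
lugspot [0.4843 0.0098] -162.19 0.1274
[(np.float64(264.057085544808), np.float64(194.49687873273118))]
```

The next hole is about 56° from home, and I'm at 45°. I'll swing to about 51°, lower until the nose is just above the ring face (about 10.5 mm drawn), and release there.

```bash
python3 -m inch '[0.0065,0,0,0,0,-0.052,1,0.013,0,0,0,0,-0.105,1,0.013,0,0.003,0,0,-0.105,1,0.013,0,0.005,0,0,-0.105,1,0.013,0,0.007,0,0,-0.105,1]'
python3 -m inch '[0,0,0,0,0,0,1,0,0,0,0,0,0,1]';python3 -c "
from h import *
arc([0])"
```

```text
clock: 8.22
tool_pos: [0.4866, 0.0159, 0.1042]
eef_rot: [0.795, -0.607, 0.001, -0.002]
ft_force: [5.1, 1.9, -12.7]
gripper_width: 0.306
clock: 8.48
tool_pos: [0.4866, 0.0161, 0.1043]
eef_rot: [0.795, -0.607, 0.001, -0.002]
ft_force: [4.7, 0.5, -13.4]
gripper_width: 0.305
t 8.47 p [0.4866 0.0161 0.1043] yaw -74.72 F [  4.72   0.49 -13.38] tq [ 0.25 -0.5   0.2 ] w 26.0 q [-0.03  0.44  2.09  0.    0.61  1.27]
ang -165.17252418021155 r 0.12422536431660587
0 [-0.      0.0008] rz -0.0
```

```bash
python3 -m inch '[0,0,0.0005,0,0,0,1,0,0,0.001,0,0,0,1]'; python3 -m inch '[0,0,0.0003,0,0,0,1,0,0,0.0005,0,0,0,1]'; python3 -c "
from h import *
arc([0])"
```

```text
clock: 8.72
tool_pos: [0.4866, 0.0161, 0.1033]
eef_rot: [0.795, -0.607, 0.001, -0.002]
ft_force: [3.5, 1.5, -13.3]
gripper_width: 0.304
clock: 8.98
tool_pos: [0.4867, 0.0161, 0.103]
eef_rot: [0.795, -0.607, 0.001, -0.002]
ft_force: [1.3, 1.3, -3.6]
gripper_width: 0.308
t 8.97 p [0.4867 0.0161 0.103 ] yaw -74.72 F [ 1.32  1.29 -3.58] tq [ 0.07 -0.1   0.24] w 26.2 q [-0.03  0.44  2.09  0.01  0.61  1.27]
ang -165.1796961217562 r 0.12415336249948689
0 [-0.      0.0008] rz -0.0
```

The nose has landed on the ring: Fz dropped from −13 to −3.6 N at TCP z 0.103. I'll release slightly so the spring alone holds it.

```bash
python3 -m inch '[0,0,0,0,0,0,0.66,0,0,0,0,0,0,0.64]' 20; python3 -m inch '[0,0,0,0,0,0,0.62,0,0,0,0,0,0,0.62]'; python3 -c "
from h import *
arc([1,2,3,4,5,6])
cv2.imwrite('pics/se.png',cv2.convertScaleAbs(cv2.resize(read_camera('scene')[140:240,230:350],None,fx=6,fy=6,interpolation=2),alpha=2.2))"
```

```text
clock: 9.22
tool_pos: [0.4868, 0.0161, 0.1033]
eef_rot: [0.795, -0.607, 0.001, -0.003]
ft_force: [0.6, -0.7, -0.6]
gripper_width: 0.36
clock: 9.48
tool_pos: [0.4868, 0.0161, 0.1034]
eef_rot: [0.795, -0.607, 0.001, -0.003]
ft_force: [0.0, 0.8, 0.6]
gripper_width: 0.383
t 9.47 p [0.4868 0.0161 0.1034] yaw -74.74 F [0.02 0.78 0.61] tq [ 0.01  0.04 -0.02] w 32.6 q [-0.03  0.44  2.09  0.01  0.61  1.27]
ang -165.14459757690605 r 0.12405653106950305
1 [0.0022 0.0009] rz -0.017
2 [0.0044 0.0009] rz -0.035
3 [0.0065 0.0008] rz -0.052
4 [0.0087 0.0007] rz -0.07
5 [0.0109 0.0005] rz -0.087
6 [0.0131 0.0004] rz -0.105
```

View pics/se.png

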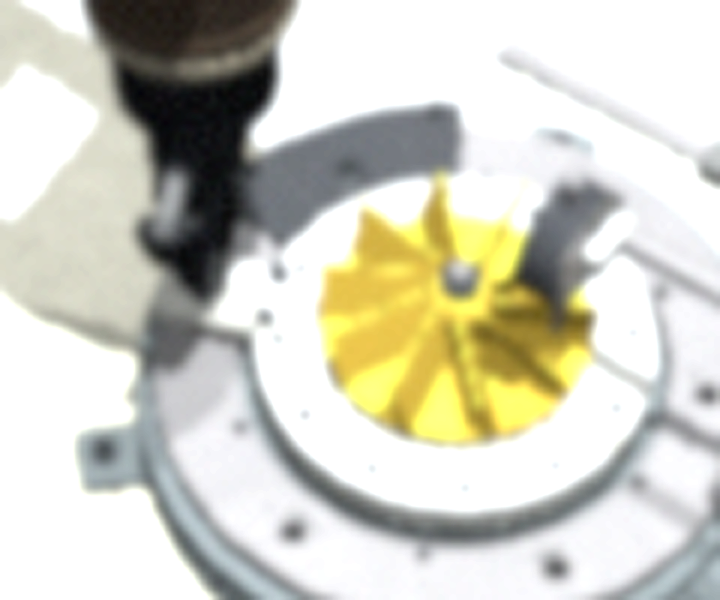

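Released, and forces are zero. I'll lower the jaws a little and push the knob anticlockwise with the trailing finger, first taking up the gap and then feeling for the hole.

```bash
python3 -m inch '[0,0.0005,0.003,0,0,0,0.62,0,0.0008,0.005,0,0,0,0.62,0.001,0.0008,0.005,0,0,-0.008,0.62,0.002,0.0008,0.005,0,0,-0.016,0.62]'; python3 -m inch '[0.001,0,0,0,0,-0.008,0.62,0.002,0,0,0,0,-0.016,0.62]'; python3 -c "
from h import *
arc([1,2])"; python3 -m inch '[0.001,0,0,0,0,-0.008,0.62,0.002,0,0,0,0,-0.016,0.62]'; python3 -c "
from h import *
arc([1,2])"
```

```text
clock: 10.02
tool_pos: [0.4866, 0.0139, 0.0983]
eef_rot: [0.8, -0.6, 0.001, -0.003]
ft_force: [0.6, 0.5, -0.3]
gripper_width: 0.382
clock: 10.28
tool_pos: [0.4871, 0.0122, 0.0983]
eef_rot: [0.805, -0.594, 0.001, -0.003]
ft_force: [-0.0, 5.2, -0.6]
gripper_width: 0.379
t 10.28 p [0.4871 0.0122 0.0983] yaw -72.84 F [-0.02  5.23 -0.58] tq [ 0.84  0.01 -0.05] w 32.2 q [-0.04  0.45  2.09  0.01  0.6   1.23]
ang -163.38065775057134 r 0.12480454805643319
1 [0.0022 0.0002] rz -0.017
2 [0.0044 0.0002] rz -0.035
clock: 10.52
tool_pos: [0.4876, 0.0106, 0.0983]
eef_rot: [0.81, -0.587, 0.001, -0.003]
ft_force: [0.2, 4.9, -1.6]
gripper_width: 0.38
t 10.53 p [0.4876 0.0106 0.0983] yaw -71.9 F [ 0.22  4.88 -1.64] tq [ 0.77 -0.11 -0.06] w 32.3 q [-0.04  0.45  2.09  0.01  0.6   1.21]
ang -162.5883224098666 r 0.12476962532615951
1 [0.0022 0.0002] rz -0.017
2 [0.0044 0.0002] rz -0.035
```

```bash
python3 -m inch '[0.001,0,0,0,0,-0.008,0.62,0.002,0,0,0,0,-0.016,0.62]' | grep -E "pos|force"; python3 -m inch '[0.0008,0,0,0,0,-0.006,0.62,0.0015,0,0,0,0,-0.012,0.62]'| grep -E "pos|force"; python3 -c "
from h import *
arc([1])"
```

```text
tool_pos: [0.4882, 0.0089, 0.0982]
ft_force: [0.5, 5.9, -2.9]
tool_pos: [0.4886, 0.0077, 0.0981]
ft_force: [0.8, 5.3, -4.2]
t 11.03 p [0.4886 0.0077 0.0981] yaw -70.25 F [ 0.77  5.29 -4.24] tq [ 0.76 -0.04 -0.04] w 32.2 q [-0.05  0.45  2.09  0.01  0.6   1.17]
ang -161.21597263954754 r 0.12475478291968521
1 [0.0022 0.0003] rz -0.017
```

```bash
python3 -m inch '[0.0005,0,0,0,0,-0.004,0.62,0.001,0,0,0,0,-0.008,0.62]' | grep -E "pos|force";  python3 -c "
from h import *
arc([1])"
```

```text
tool_pos: [0.4888, 0.0069, 0.0981]
ft_force: [-1.0, 4.0, -2.9]
t 11.28 p [0.4888 0.0069 0.0981] yaw -69.78 F [-0.97  4.01 -2.88] tq [ 0.59 -0.   -0.04] w 32.2 q [-0.05  0.45  2.09  0.01  0.6   1.16]
ang -160.84365539573272 r 0.12485085328819236
1 [0.0022 0.0002] rz -0.017
```

```bash
python3 -m inch '[0.0005,0,0,0,0,-0.004,0.62,0.001,0,0,0,0,-0.008,0.62]' | grep -E "pos|force";python3 -m inch '[0.0005,0,0,0,0,-0.004,0.62,0.001,0,0,0,0,-0.008,0.62]' | grep -E "pos|force";  python3 -c "
from h import *
arc([1])"
```

```text
tool_pos: [0.4892, 0.0058, 0.0981]
ft_force: [-0.3, -0.6, -0.2]
tool_pos: [0.4896, 0.0048, 0.0981]
ft_force: [-0.8, 2.5, -0.9]
t 11.78 p [0.4896 0.0048 0.0981] yaw -68.82 F [-0.83  2.52 -0.95] tq [ 0.37  0.14 -0.04] w 32.2 q [-0.06  0.45  2.08  0.01  0.6   1.14]
ang -159.8091186074126 r 0.12481975140617178
1 [0.0022 0.0002] rz -0.017
```

```bash
python3 -m inch '[0.0005,0,0,0,0,-0.004,0.62,0.001,0,0,0,0,-0.008,0.62]' | grep -E "pos|force";  python3 -c "
from h import *
arc([1])"
```

```text
tool_pos: [0.4899, 0.0039, 0.0981]
ft_force: [-0.9, 2.5, -0.4]
t 12.03 p [0.4899 0.0039 0.0981] yaw -68.35 F [-0.86  2.48 -0.38] tq [ 0.35  0.09 -0.04] w 32.1 q [-0.06  0.45  2.08  0.01  0.6   1.13]
ang -159.3345083640841 r 0.12478927497291813
1 [0.0022 0.0002] rz -0.017
```

The push force fell from 5 N to 2.5 N, which is bearing drag alone, so the nose friction has gone. The pin has probably dropped. One more small step should meet the hole wall, then I'll look.

```bash
python3 -m inch '[0.0003,0,0,0,0,-0.002,0.62,0.0006,0,0,0,0,-0.004,0.62]' | grep -E "pos|force";  python3 -c "
from h import *
arc([1])
cv2.imwrite('pics/sf.png',cv2.convertScaleAbs(cv2.resize(read_camera('scene')[140:240,230:350],None,fx=6,fy=6,interpolation=2),alpha=2.2))"
```

```text
tool_pos: [0.4901, 0.0035, 0.0981]
ft_force: [-1.2, 7.9, -0.4]
t 12.28 p [0.4901 0.0035 0.0981] yaw -68.13 F [-1.16  7.9  -0.42] tq [ 1.12  0.2  -0.07] w 32.0 q [-0.06  0.45  2.08  0.01  0.6   1.12]
ang -159.1514185561863 r 0.12480996993371855
1 [0.0022 0.0002] rz -0.017
```

View pics/sf.png

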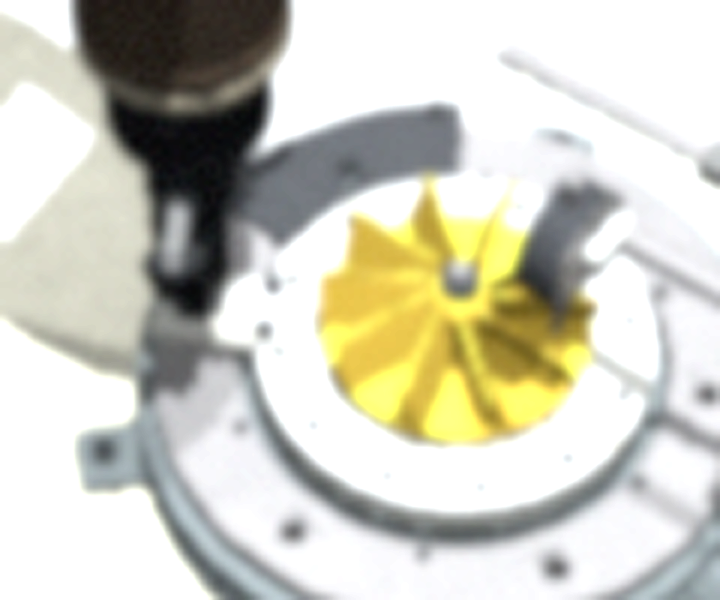

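The force jumped to 7.9 N, so the nose is against the far wall and the pin is in the hole. I'll back off, open, withdraw upward, and check the knob height.

```bash
python3 -m inch '[-0.001,0,0,0,0,0,0.62,-0.0025,0,0,0,0,0,0.6,-0.0025,0,0,0,0,0,0.5,-0.0025,0,0,0,0,0,0.4,-0.0025,0,0,0,0,0,0.4]'; python3 -m inch '[0,0,-0.02,0,0,0,0.4,0,0,-0.06,0,0,0,0.4,0,0,-0.12,0,0,0,0.4,0,0.05,-0.16,0,0,0,0.4,0,0.08,-0.18,0,0,0,0.4]'; python3 -c "
from h import *
st()
for n in ('top','scene'): 
  im=read_camera(n); cv2.imwrite('pics/%sg0.png'%n,im); cv2.imwrite('pics/%sg.png'%n,cv2.convertScaleAbs(cv2.resize(im[120:260,180:370],None,fx=4,fy=4,interpolation=2),alpha=1.8))"
```

```text
clock: 12.95
tool_pos: [0.4892, 0.0058, 0.0981]
eef_rot: [0.828, -0.56, 0.0, -0.003]
ft_force: [1.0, -0.7, -0.1]
gripper_width: 0.598
clock: 13.58
tool_pos: [0.4132, -0.0252, 0.2795]
eef_rot: [0.829, -0.56, 0.001, -0.003]
ft_force: [1.1, -0.1, -0.7]
gripper_width: 0.599
t 13.57 p [ 0.4132 -0.0252  0.2795] yaw -68.1 F [ 1.14 -0.14 -0.66] tq [ 0.02 -0.02  0.01] w 50.9 q [-0.14  0.08  2.04  0.01  1.01  1.05]
```

View pics/sceneg.png

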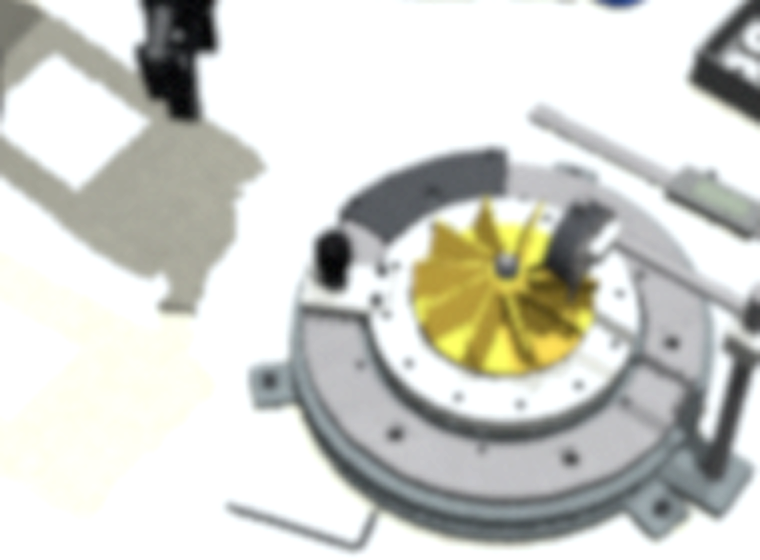

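View pics/topg.png

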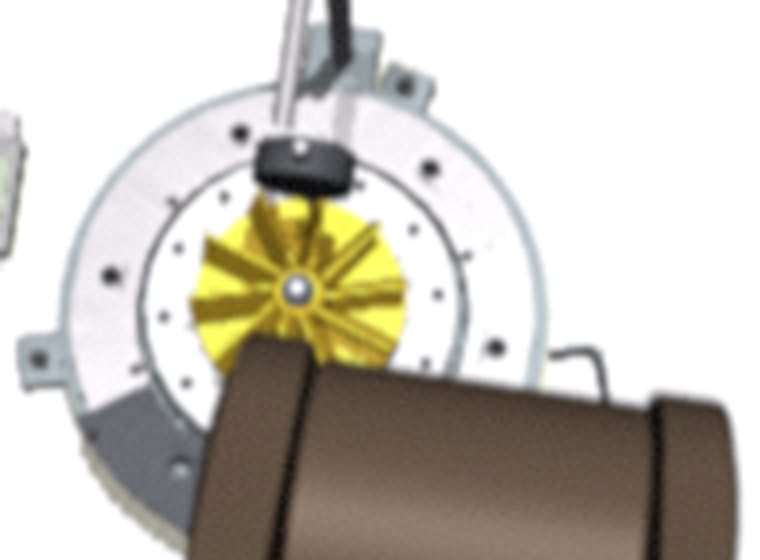

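The scene view shows the knob at crop (332,255), spanning rows 228 to 288, with the gripper clear. I'll compare this with where it should appear if home or riding on the ring.

```bash
python3 - <<'E'
from h import *
im=cv2.imread('pics/sceneg0.png'); s0=cv2.imread('pics/scene0.png')
def blob(i,x0,x1,y0,y1):
    m=(i[y0:y1,x0:x1].max(2)<45).astype(np.uint8); n,l,st_,c=cv2.connectedComponentsWithStats(m)
    k=1+np.argmax(st_[1:,4]); return c[k]+[x0,y0],st_[k]
c1,b1=blob(im,252,276,170,198); c0,b0=blob(s0,278,298,145,172)
print(c0,b0,c1,b1)
k0=np.array([.506,.1219]); d=k0-AX
for dr,nm in ((0,'home'),(.0095,'riding')):
  for g in (55,55.5,56,56.5,57):
    R=Ro.from_euler('z',g,degrees=True).as_matrix()[:2,:2]
    a=np.array(proj('scene',np.r_[AX+R@d,.112+dr])); h=np.array(proj('scene',np.r_[k0,.112]))
    print(nm,g,(a-h).round(2))
print('seen',(c1-c0).round(2))
E
```

```text
[287.75949367 158.7721519 ] [ 7  8  8 13 79] [262.90243902 184.45121951] [ 8  8  7 14 82]
home 55 [-24.46  24.9 ]
home 55.5 [-24.53  25.2 ]
home 56 [-24.61  25.5 ]
home 56.5 [-24.68  25.81]
home 57 [-24.74  26.12]
riding 55 [-24.58  22.95]
riding 55.5 [-24.66  23.26]
riding 56 [-24.73  23.56]
riding 56.5 [-24.8   23.87]
riding 57 [-24.87  24.18]
seen [-24.86  25.68]
```

The knob's image shift matches the pin fully home at about 56°. A riding pin would read about 2 px differently. Letting it settle, then handing in.

```bash
python3 -m inch '[0,0,0,0,0,0,0.4,0,0,0,0,0,0,0.4,0,0,0,0,0,0,0.4]'; python3 -c "
from h import *
print(arm.finish_job())"
```

```text
clock: 14.05
tool_pos: [0.4129, -0.0254, 0.2791]
eef_rot: [0.828, -0.56, 0.001, -0.003]
ft_force: [0.0, -0.6, -0.2]
gripper_width: 0.596
the job is handed in; nothing more can be done
None
```

The turntable is round at the next station and the pin appears fully home. I handed the job in at about 14 s; no verdict is reported, so this rests on my own checks.

**What I did:**
- I gripped the knob with the jaws across its path and cancelled the side force.
- I drew the pin about 18 mm; the 15.6 N pull matches the spring.
- I swung the turntable about 51° anticlockwise and set the nose gently on the ring.
- I let go and pushed the knob on with one finger in 0.5–1 mm steps.

**Last checks:**
- **Drop by feel:** the push force fell from about 5 N to 2.5 N, which is bearing drag alone. It then rose to 7.9 N against the far wall of the hole, about 2 mm further on.
- **Camera:** the knob's shift in the scene image was (−24.9, 25.7) px. That fits the pin home at about 56°; a pin still riding on the ring would read about 2 px less vertically.
- **Hole position:** the holes seen in the images also put the next one at about 56°.
- **Robot clear:** the gripper is well above the fixture with its force reading near zero. The highest side force I read at the wrist was about 10 N. The arm stayed well away from the dial gauge and the loose items, though I did not measure them again at the end.

Two readings disagreed slightly. The home hole measured 3–5 mm too far out in one view, so I relied on feel for the final position. Estimates of the turning axis also differed by 1–2 mm.

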